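# Scrub the leaning washing tube

### The job

Take the bottle brush out of its steel cup and scrub the inside of the leaning white washing tube: push the brush down until it presses gently but definitely on the springy floor disc hidden inside, hold the press for a moment, draw it up until its tip is near the mouth, and go on so until the disc has been pressed three separate times. Then stand the brush upright on the floor of its own cup again and let go, leaving the beaker, the jar and the dishes where they are.

Things in the scene. Friction and masses are not known exactly. Their poses are not given: they have to be found in the camera images.
- brush: Bottle brush, 200 mm, 84-168 g, standing in the cup on its flat end. Origin: centre of the flat end (tip); z runs to the handle. From the tip: head to 80 mm (stiff core 42 mm wide; dark bristle rings 50 mm wide, soft, no resistance), steel stem 12 mm wide to 120, wooden handle 24 x 24 mm from 120 to 200, flat sides facing the brush's x and y. Centre of mass about 95 mm from the tip.
- cup: Fixed round steel cup on a 90 mm square base plate, where the brush stands. Inside diameter 56 mm, wall 4 mm, 60 mm high, inner floor 6 mm above the table. Origin: centre of the underside; z up. It stands to the left or right of the tube, the glass beaker on the other side.
- tube: White opaque tube, 135 mm long, inside diameter 60 mm, wall 4 mm, fixed, leaning 35 degrees from vertical, open mouth up and roughly towards the robot. Origin: centre of its lower end, 70 mm above the table; z along the tube's axis, rim at z = 135 mm; y level. Held at mid-length by two white uprights (112 mm wide over all, 135 mm high), a pin and a small black knob at the side.
- plunger: Fixed lower end piece of the tube, black knob beneath. Origin, axes as the tube's. In the tube it carries a flat steel floor disc, 58 mm wide, square to the axis, upper face at an unknown height between z = 15 and 45 mm of the tube's frame: to be felt. The disc is sprung (1 N per mm, 10 mm travel, then a hard stop). A definite press is over 2.5 N, a gentle one under 25 N.
- stand: White base plate 170 x 125 x 12 mm of the tube's stand, fixed on the table. Origin: centre of its underside; x axis points away from the side to which the mouth leans.
- beaker: Bystander: open glass beaker, 74 mm diameter, 100 mm high. Origin: centre of its underside.
- jar: Bystander: amber glass jar with black cap, 60 mm diameter, 95 mm high. Origin: centre of its underside.
- dishes: Bystander: stack of three shallow clear dishes, 90 mm diameter, 48 mm high. Origin: centre of its underside.

How it is judged:
On the way, in this order (a step that is already met when the one before it is completed fails the run):
1. the brush inside the tube presses the floor disc for the first time, with more than 2.5 N for 0.2 s (x of brush in the frame of tube between -0.015 and 0.015 m and y of brush in the frame of tube between -0.015 and 0.015 m and z of brush in the frame of tube below 0.06 m and contact force between brush and plunger above 2.5 N), for 0.2 s.
2. the brush is drawn up: its tip is 95 to 135 mm up the tube from its lower end (within 40 mm of the rim, still inside) (x of brush in the frame of tube between -0.015 and 0.015 m and y of brush in the frame of tube between -0.015 and 0.015 m and z of brush in the frame of tube between 0.095 and 0.135 m).
3. the brush inside the tube presses the floor disc for the second time, with more than 2.5 N for 0.2 s (all of step 1), for 0.2 s.
4. the brush is drawn up: its tip is 95 to 135 mm up the tube from its lower end (within 40 mm of the rim, still inside) (all of step 2).
5. the brush inside the tube presses the floor disc for the third time, with more than 2.5 N for 0.2 s (all of step 3), for 0.2 s.
6. the brush is drawn up: its tip is 95 to 135 mm up the tube from its lower end (within 40 mm of the rim, still inside) (all of step 4).
At the end, for the whole second after the job is handed in: The brush stands at rest in its cup, tip on the cup's floor (lower than 12 mm above the table, within 15 mm of the cup's axis), upright within 0.12 rad, and is released (horizontal distance between brush and cup below 0.015 m and height (world z) of brush below 0.012 m and angle between brush's own z axis and vertical below 0.12 rad and linear speed of brush below 0.02 m/s); the robot touches nothing.
It fails at once if the floor disc or the plunger is pressed with more than 25 N (contact force between brush and plunger above 25 N).
It fails at once if a bystander (beaker, jar or dishes) is moved more than 20 mm (distance of any of beaker, jar, dishes from where it was at the start of the episode above 0.02 m).
It also fails if it takes over 64 s, if anything falls off the work surface, if the arm or the gripper's body presses on something with over 40 N, if the wrist force passes 120 N, or if a joint passes its speed limit or range.

### The arm

A 7-joint arm with a two-finger parallel gripper is mounted at the origin on the work surface. World frame = base frame: x ahead of the robot, y to its left, z up, the work surface at z = 0. Lengths are in m, angles in rad, forces in N, time in s.
With the tool pointing down it reaches from about 0.35 to 0.9 m from the base axis. Payload 8.1 kg.
Tool frame: the origin (TCP) lies at the very end of the fingers, on their centre line; the grasp point (between the pads) lies 19 mm behind it; z points along the fingers, y is the line along which they close (so a half turn about z gives the same grasp; the last joint's range is limited). The gripper opens to 92 mm and grips with 3 to 60 N. Pads are 19 mm wide; open, the fingers measure 130 mm over their backs; the gripper's body (75 mm by 190 mm) begins 47 mm behind the grasp point.
Start: joints at [1.102, 0.434, 0.025, 1.573, -0.012, 1.134, -0.075], TCP at [0.224, -0.584, 0.227] pointing down, gripper open.
Joint ranges: [-2.62, 2.62], [-0.44, 2.09], [-1.27, 1.32], [0.08, 2.57], [-1.32, 4.46], [0.12, 2], [-2.74, 2.74]. Speed limits (rad/s): [2.22, 2.22, 3.01, 3.01, 3.14, 3.14, 3.14].

### API

Orientations are given as a rotation vector (axis times angle).
In Python, from cell import arm gives the robot as it stands.
- The arm moves only by the tool carry_out, never from a script. Its argument "commands" is a list of rows, each a list of 7 numbers: the opening, from 0 (shut) to 1 (fully open), then the shift along the tool's x, y, z each as a share of 0.025 m, from -1 to 1, then the turn, a rotation vector about the tool's x, y, z each as a share of 0.1 rad, from -1 to 1. A call has 1 to 8 rows; each row shifts and turns the commanded pose from where the row before left it, along the tool's axes as they then stand; what a row does not reach is not made up. A row lasts 1/10 s, in which the tool goes at most 50 mm and 8.59 degrees, less where a joint would pass 70% of its speed; a pose out of reach is approached as far as the arm can. A call with a number of a shift or a turn outside -1 to 1 is refused whole. A call with a gripper value outside its range is refused whole. The fingers move at their own pace and stop on an object; "squeeze" is the grip in N (left out, the last holds). Time passes only in rows, so rows that do not move let the fingers close. It gives the time, the measured TCP pose, the force, the opening and the grip force at its end, in the units of the state.
- arm.observe(): the state, without advancing time (a new reading comes with each control period).
- arm.get_image(name): name is "side" or "top"; returns a dict with "pixels" (384x512x3 uint8, red, green, blue), "range_z" (384x512 float32, m along the optical axis (not along the pixel's ray), 0 where there is no reading), "mtx" (3x3 intrinsics, pixels), "R" (3x3) and "t" (3): a world point X has camera coordinates R X + t. Camera axes: x right, y down, z forward; pixel columns grow to the right and rows downward; lengths in m; the calibration is good to about 2 mm. A picture is of the moment at which its call begins.
- arm.sign_off(): hands the job in; it is judged then, once.
The state is a dict: "clock": time; "joints": joint angles; "dq": joint speeds; "joint_efforts": joint torques, N m; "position": TCP position; "ee_rot": TCP orientation; "force": force on the tool from outside, world axes, zero at the start; "ft_torque": the same for the moment, N m; "width": opening from 0.0 (shut) to 1.0 (fully open); "gripper_force": force on a finger pad.
Only numpy, scipy, OpenCV 4.12 (cv2) and the standard library are available. Lean on these libraries where they do the work, as an engineer would, in place of code of your own. Each camera call takes 0.05 s, during which the arm holds its last target. There are 200 camera calls.

## Working session

There is one attempt and no reset: what is moved stays moved. The work goes in short steps, Python scripts to look and compute and a tool call to move; the robot and the scene stay as the last step left them, time stands still between calls to the robot, and variables do not carry over. Pictures are saved under pics/ and viewed, at most 10 in all, crops included, and the job is handed in when it is done.

Besides the shell and the picture viewer there is one more tool, called as name(argument=value, ...) on one line, values as JSON. carry_out: Moves the arm, as the interface text tells. Shift numbers are shares of 0.025 m and turn numbers shares of 0.1 rad, none past 1 either way. Its arguments: {"type":"object","properties":{"commands":{"type":"array"},"squeeze":{"type":"number"}},"required":["commands"]}

```bash
mkdir -p pics; cat > h.py <<'E'
import numpy as np, cv2
from cell import arm
from scipy.spatial.transform import Rotation as Rn
def cloud(im):
    z=im["range_z"]; v,u=np.mgrid[:384,:512]; K=np.array(im["mtx"])
    P=np.stack([(u-K[0,2])/K[0,0]*z,(v-K[1,2])/K[1,1]*z,z],-1)
    return (P-np.array(im["t"]))@np.array(im["R"])  # R^T(P-t)
E
python3 - <<'E'
from h import *
o=arm.observe(); print({k:np.round(v,3) for k,v in o.items()})
for n in ("side","top"):
    im=arm.get_image(n); np.savez(n+"0.npz",**im); cv2.imwrite(f"pics/{n}0.png",im["pixels"][...,::-1])
    print(n,np.round(im["mtx"],1).tolist(),np.round(im["R"],2).tolist(),np.round(im["t"],2))
E
```

```text
{'clock': np.float64(0.0), 'joints': array([ 1.102,  0.435,  0.025,  1.574, -0.012,  1.134, -0.075]), 'dq': array([ 0.001,  0.001,  0.002,  0.   , -0.001, -0.   , -0.   ]), 'joint_efforts': array([ 0.0000e+00, -6.6784e+01,  9.8500e-01, -3.1447e+01, -6.1000e-02,
        4.3000e-02,  0.0000e+00]), 'position': array([ 0.223, -0.583,  0.226]), 'ee_rot': array([-3.088e+00, -5.710e-01,  1.000e-03]), 'force': array([ 0.056,  0.09 , -0.741]), 'ft_torque': array([-0.027, -0.002,  0.011]), 'gripper_force': np.float64(0.0), 'width': np.float64(0.998)}
side [[473.1, 0.0, 251.8], [0.0, 473.1, 190.5], [0.0, 0.0, 1.0]] [[-0.98, -0.18, -0.0], [-0.1, 0.55, -0.83], [0.15, -0.81, -0.56]] [0.56 0.13 1.04]
top [[442.4, 0.0, 255.9], [0.0, 442.4, 190.4], [0.0, 0.0, 1.0]] [[-0.01, -1.0, 0.02], [-0.99, 0.01, -0.14], [0.14, -0.03, -0.99]] [-0.    0.57  1.  ]
```

View pics/side0.png

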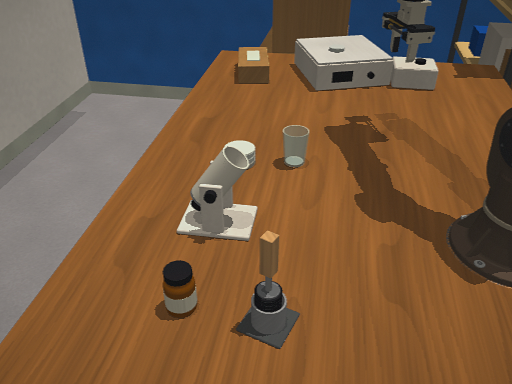

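View pics/top0.png

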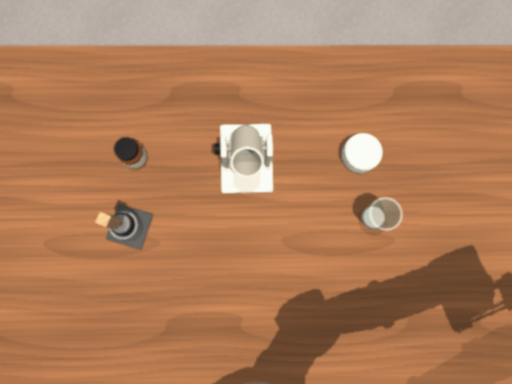

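The side view shows the brush in its cup at (268,300), the tube mouth at (238,158), the jar at (180,290), the beaker at (295,145) and the dishes behind the tube. In the top view the cup is at (125,222), the handle top at (103,219), the tube mouth at (246,160) and the stand plate at (246,158).

```bash
python3 - <<'E'
from h import *
D={n:dict(np.load(n+"0.npz")) for n in("side","top")}
C={n:cloud(d) for n,d in D.items()}
for n in C:
    P=C[n]; z=P[...,2]; px=D[n]["pixels"].astype(int)
    print(n)
    # handle
    near=(P[...,1]>.1)&(P[...,1]<.45)&(D[n]["range_z"]>0)
    h=P[near&(z>.19)&(z<.22)]; t=h[h[:,2]>.2]
    print("handle",len(h),h.mean(0),len(t), t.mean(0) if len(t) else'', cv2.minAreaRect((t[:,:2]*1000).astype(np.float32)) if len(t)>4 else '')
    print("handle all", P[near&(z>.135)&(z<.195)].mean(0))
    pl=P[near&(z>.001)&(z<.012)&(px.sum(-1)<200)]
    print("base",len(pl), cv2.minAreaRect((pl[:,:2]*1000).astype(np.float32)))
    rim=P[near&(z>.056)&(z<.066)]; print("cuprim",len(rim),np.median(rim,0))
    s=P[(abs(P[...,1])<.12)&(P[...,0]>.35)&(P[...,0]<.8)&(z>.006)&(z<.018)&(px.min(-1)>150)]
    print("stand",len(s),cv2.minAreaRect((s[:,:2]*1000).astype(np.float32)), np.median(s[:,2]))
    tu=P[(abs(P[...,1])<.12)&(P[...,0]>.35)&(P[...,0]<.8)&(z>.145)&(z<.24)]
    print("tube up",len(tu),tu.min(0),tu.max(0))
    for lo,hi,nm in((.08,.12,'tall'),(.03,.06,'mid')):
        pass
E
```

```text
side
handle 267 [0.48907184 0.30317062 0.20169361] 180 [0.48928805 0.30126783 0.2048634 ] ((489.7388916015625, 299.055908203125), (26.05148696899414, 24.11481475830078), 66.85874938964844)
handle all [0.4889633  0.30700441 0.16567639]
base 693 ((364.5473937988281, 228.507568359375), (681.7254028320312, 254.52847290039062), 0.19428390264511108)
cuprim 438 [0.50335078 0.31603333 0.06019461]
stand 1009 ((651.183349609375, 19.410785675048828), (167.9935760498047, 126.80750274658203), 0.20698505640029907) 0.011499530152362448
tube up 935 [ 0.5787729  -0.01716183  0.14504551] [0.67024443 0.05478969 0.19982216]
top
handle 186 [0.4884357  0.29411796 0.20453948] 160 [0.48875591 0.29543036 0.20606798] ((489.0445861816406, 296.150634765625), (25.41229820251465, 23.735502243041992), 66.6668701171875)
handle all [0.48592045 0.28615583 0.16577066]
base 71 ((530.6174926757812, 305.4453430175781), (47.43981170654297, 17.58702850341797), 83.09332275390625)
cuprim 196 [0.49446925 0.27734698 0.06023446]
stand 1524 ((651.3948364257812, 16.516986846923828), (169.8177947998047, 123.9423828125), 1.0185478925704956) 0.012386316885140039
tube up 646 [ 0.57872382 -0.01722508  0.14510371] [0.671485   0.05045883 0.20316533]
```

```bash
cat > fit.py <<'E'
from h import *
from scipy.optimize import least_squares
D={n:dict(np.load(n+"0.npz")) for n in("side","top")}
def ax(yaw,t=np.radians(35)): return np.array([-np.sin(t)*np.cos(yaw),-np.sin(t)*np.sin(yaw),np.cos(t)])
for sel in (("side",),("top",),("side","top")):
    Q=[];Rm=[]
    for n in sel:
        P=cloud(D[n]).reshape(-1,3)
        Q.append(P[(abs(P[:,1]-.018)<.045)&(P[:,0]>.5)&(P[:,0]<.72)&(P[:,2]>.142)&(P[:,2]<.21)])
        c=P[(np.hypot(P[:,0]-.49,P[:,1]-.29)<.06)&(P[:,2]>.015)&(P[:,2]<.063)]; Rm.append(c)
    Q=np.vstack(Q); Rm=np.vstack(Rm)
    def res(p):
        a=ax(p[2]); d=Q-[p[0],p[1],.07]; r=np.linalg.norm(d-np.outer(d@a,a),axis=1)
        e=np.stack([r-.034,r-.030]); return np.take_along_axis(e,abs(e).argmin(0)[None],0)[0]
    s=least_squares(res,[.655,.018,0],loss="soft_l1",f_scale=.001)
    a=ax(s.x[2]); print(sel,"tube",s.x.round(4),"rms",np.sqrt((res(s.x)**2).mean()).round(4),"mouth",(np.r_[s.x[:2],.07]+.135*a).round(4),"zmax",((Q-np.r_[s.x[:2],.07])@a).max().round(4))
    def rc(p):
        r=np.hypot(*(Rm[:,:2]-p[:2]).T); e=np.stack([r-.032,r-.028,r-.025]); return np.take_along_axis(e,abs(e).argmin(0)[None],0)[0]
    c=least_squares(rc,[.49,.30],loss="soft_l1",f_scale=.001); print("cup",c.x.round(4),len(Rm))
E
python3 fit.py
```

```text
('side',) tube [0.6811 0.0227 0.0265] rms 0.0012 mouth [0.6037 0.0207 0.1806] zmax 0.1364
cup [0.4888 0.2984] 830
('top',) tube [ 0.6872  0.0155 -0.0007] rms 0.0011 mouth [0.6098 0.0155 0.1806] zmax 0.1428
cup [0.4882 0.2976] 288
('side', 'top') tube [0.6824 0.0184 0.0137] rms 0.0011 mouth [0.605  0.0174 0.1806] zmax 0.1399
cup [0.4886 0.2982] 1118
```

```bash
cat > plan.py <<'E'
from h import *
A=np.array([-np.sin(.6109)*np.cos(.01),-np.sin(.6109)*np.sin(.01),np.cos(.6109)]); O=np.array([.683,.0185,.07])
def down(yaw_y):  # tool pointing down, tool y at world angle
    y=np.array([np.cos(yaw_y),np.sin(yaw_y),0]); z=np.array([0,0,-1.]); return np.stack([np.cross(y,z),y,z],1)
G=down(np.radians(-23.2))
T=Rn.align_vectors([-A],[[0,0,-1.]])[0].as_matrix()
ang=np.arccos(A[2]); k=np.cross([0,0,1.],A); k/=np.linalg.norm(k); T=Rn.from_rotvec(k*ang).as_matrix()@G
def rows(p0,R0,p1,R1,step=.025,turn=.1,n=None):
    w=Rn.from_matrix(R0.T@R1).as_rotvec()
    n=n or int(max(np.ceil(np.linalg.norm(p1-p0)/step),np.ceil(np.abs(w).max()/turn),1))
    p,R=p0.copy(),R0.copy()
    for i in range(n):
        s=(R.T@(p0+(p1-p0)*(i+1)/n-p)/.025).round(2); t=(w/n/.1).round(2)
        p=p+R@s*.025; R=R@Rn.from_rotvec(t*.1).as_matrix()
        print("[1,"+",".join(f"{v:g}" for v in [*s,*t])+"]", end=",\n" if i%8==7 else ",")
    print("END",p.round(4),n); return p,R
def now():
    o=arm.observe(); p=np.array(o["position"]); R=Rn.from_rotvec(o["ee_rot"]).as_matrix()
    print("t",round(o["clock"],2),"p",p.round(4),"F",np.round(o["force"],2),"w",round(o["width"],3),"g",round(o["gripper_force"],1),"q",np.round(o["joints"],2)); return p,R
E
python3 - <<'E'
from plan import *
p,R=now()
p,R=rows(p,R,np.array([.48,-.15,.30]),Rn.from_matrix(R).as_matrix()@Rn.from_rotvec(.5*Rn.from_matrix(R.T@G).as_rotvec()).as_matrix())
p,R=rows(p,R,np.array([.489,.298,.29]),G)
E
```

```text
t 0.1 p [ 0.2233 -0.5832  0.226 ] F [-0.39  0.52  0.43] w 1.003 g 0.0 q [ 1.1   0.44  0.02  1.57 -0.01  1.13 -0.08]
[1,0.75,-0.6,-0.14,-0,-0,-0.19],[1,0.76,-0.58,-0.14,-0,-0,-0.19],[1,0.78,-0.56,-0.14,-0,-0,-0.19],[1,0.78,-0.56,-0.14,-0,-0,-0.19],[1,0.8,-0.53,-0.14,-0,-0,-0.19],[1,0.8,-0.53,-0.14,-0,-0,-0.19],[1,0.82,-0.5,-0.14,-0,-0,-0.19],[1,0.82,-0.49,-0.14,-0,-0,-0.19],
[1,0.83,-0.48,-0.14,-0,-0,-0.19],[1,0.85,-0.46,-0.14,-0,-0,-0.19],[1,0.85,-0.44,-0.14,-0,-0,-0.19],[1,0.86,-0.43,-0.14,-0,-0,-0.19],[1,0.86,-0.41,-0.14,-0,-0,-0.19],[1,0.88,-0.39,-0.14,-0,-0,-0.19],[1,0.88,-0.38,-0.14,-0,-0,-0.19],[1,0.89,-0.36,-0.14,-0,-0,-0.19],
[1,0.89,-0.35,-0.14,-0,-0,-0.19],[1,0.91,-0.32,-0.14,-0,-0,-0.19],[1,0.9,-0.31,-0.14,-0,-0,-0.19],[1,0.92,-0.29,-0.14,-0,-0,-0.19],[1,0.92,-0.28,-0.14,-0,-0,-0.19],END [ 0.48   -0.1499  0.2999] 21
[1,0.7,-0.7,0.02,-0,-0,-0.22],[1,0.72,-0.69,0.03,-0,-0,-0.22],[1,0.74,-0.68,0.02,-0,-0,-0.22],[1,0.74,-0.65,0.02,-0,-0,-0.22],[1,0.77,-0.64,0.03,-0,-0,-0.22],[1,0.77,-0.63,0.02,-0,-0,-0.22],[1,0.79,-0.6,0.02,-0,-0,-0.22],[1,0.81,-0.59,0.03,-0,-0,-0.22],
[1,0.81,-0.57,0.02,-0,-0,-0.22],[1,0.83,-0.55,0.02,-0,-0,-0.22],[1,0.84,-0.54,0.03,-0,-0,-0.22],[1,0.85,-0.51,0.02,-0,-0,-0.22],[1,0.87,-0.5,0.02,-0,-0,-0.22],[1,0.87,-0.47,0.03,-0,-0,-0.22],[1,0.88,-0.46,0.02,-0,-0,-0.22],[1,0.9,-0.44,0.02,-0,-0,-0.22],
[1,0.9,-0.42,0.03,-0,-0,-0.22],[1,0.91,-0.4,0.02,-0,-0,-0.22],END [0.4889 0.298  0.29  ] 18
```

carry_out(commands=[[1, 0.75, -0.6, -0.14, 0, 0, -0.19], [1, 0.76, -0.58, -0.14, 0, 0, -0.19], [1, 0.78, -0.56, -0.14, 0, 0, -0.19], [1, 0.78, -0.56, -0.14, 0, 0, -0.19], [1, 0.8, -0.53, -0.14, 0, 0, -0.19], [1, 0.8, -0.53, -0.14, 0, 0, -0.19], [1, 0.82, -0.5, -0.14, 0, 0, -0.19], [1, 0.82, -0.49, -0.14, 0, 0, -0.19]])

```text
clock: 0.9
position: [0.3224, -0.4169, 0.2552]
ee_rot: [3.036, 0.807, 0.0]
force: [0.9, 0.7, -0.8]
width: 1.002
gripper_force: 0.0
```

carry_out(commands=[[1, 0.83, -0.48, -0.14, 0, 0, -0.19], [1, 0.85, -0.46, -0.14, 0, 0, -0.19], [1, 0.85, -0.44, -0.14, 0, 0, -0.19], [1, 0.86, -0.43, -0.14, 0, 0, -0.19], [1, 0.86, -0.41, -0.14, 0, 0, -0.19], [1, 0.88, -0.39, -0.14, 0, 0, -0.19], [1, 0.88, -0.38, -0.14, 0, 0, -0.19], [1, 0.89, -0.36, -0.14, 0, 0, -0.19]])

```text
clock: 1.7
position: [0.4197, -0.2517, 0.2831]
ee_rot: [2.966, 1.035, -0.0]
force: [0.5, 0.6, 0.4]
width: 0.998
gripper_force: 0.0
```

carry_out(commands=[[1, 0.89, -0.35, -0.14, 0, 0, -0.19], [1, 0.91, -0.32, -0.14, 0, 0, -0.19], [1, 0.9, -0.31, -0.14, 0, 0, -0.19], [1, 0.92, -0.29, -0.14, 0, 0, -0.19], [1, 0.92, -0.28, -0.14, 0, 0, -0.19]])

```text
clock: 2.2
position: [0.4806, -0.1484, 0.3006]
ee_rot: [2.913, 1.174, 0.0]
force: [0.3, -1.1, -0.2]
width: 1.001
gripper_force: 0.0
```

carry_out(commands=[[1, 0.7, -0.7, 0.02, 0, 0, -0.22], [1, 0.72, -0.69, 0.03, 0, 0, -0.22], [1, 0.74, -0.68, 0.02, 0, 0, -0.22], [1, 0.74, -0.65, 0.02, 0, 0, -0.22], [1, 0.77, -0.64, 0.03, 0, 0, -0.22], [1, 0.77, -0.63, 0.02, 0, 0, -0.22], [1, 0.79, -0.6, 0.02, 0, 0, -0.22], [1, 0.81, -0.59, 0.03, 0, 0, -0.22]])

```text
clock: 3.0
position: [0.4837, 0.0507, 0.2957]
ee_rot: [2.799, 1.426, 0.0]
force: [0.2, 0.3, 0.1]
width: 0.999
gripper_force: 0.0
```

carry_out(commands=[[1, 0.81, -0.57, 0.02, 0, 0, -0.22], [1, 0.83, -0.55, 0.02, 0, 0, -0.22], [1, 0.84, -0.54, 0.03, 0, 0, -0.22], [1, 0.85, -0.51, 0.02, 0, 0, -0.22], [1, 0.87, -0.5, 0.02, 0, 0, -0.22], [1, 0.87, -0.47, 0.03, 0, 0, -0.22], [1, 0.88, -0.46, 0.02, 0, 0, -0.22], [1, 0.9, -0.44, 0.02, 0, 0, -0.22]])

```text
clock: 3.8
position: [0.4875, 0.2496, 0.2911]
ee_rot: [2.663, 1.666, 0.0]
force: [-0.4, 0.2, -0.1]
width: 0.996
gripper_force: 0.0
```

carry_out(commands=[[1, 0.9, -0.42, 0.03, 0, 0, -0.22], [1, 0.91, -0.4, 0.02, 0, 0, -0.22], [1, 0, 0, 0, 0, 0, 0], [1, 0, 0, 0, 0, 0, 0]])

```text
clock: 4.2
position: [0.4883, 0.2983, 0.2896]
ee_rot: [2.626, 1.725, -0.001]
force: [0.2, 0.2, 0.8]
width: 0.997
gripper_force: 0.0
```

```bash
python3 - <<'E'
from plan import *
p,R=now(); print((R.T@G).round(3).tolist())
p,R=rows(p,R,np.array([.4887,.298,.152]),G)
E
```

```text
t 4.2 p [0.4883 0.2983 0.2896] F [0.21 0.16 0.8 ] w 0.997 g 0.0 q [-0.21  0.37 -0.6   1.57  0.22  1.27 -1.25]
[[1.0, 0.004, 0.001], [-0.004, 1.0, 0.0], [-0.001, -0.0, 1.0]]
[1,-0,0,0.92,-0,0,-0.01],[1,-0,0.01,0.91,-0,0,-0.01],[1,-0,-0,0.92,-0,0,-0.01],[1,-0,0,0.92,-0,0,-0.01],[1,-0,0.01,0.92,-0,0,-0.01],[1,-0,-0,0.91,-0,0,-0.01],END [0.4888 0.298  0.1521] 6
```

carry_out(commands=[[1, 0, 0, 0.92, 0, 0, 0], [1, 0, 0, 0.92, 0, 0, 0], [1, 0, 0, 0.92, 0, 0, 0], [1, 0, 0, 0.92, 0, 0, 0], [1, 0, 0, 0.92, 0, 0, 0], [1, 0, 0, 0.92, 0, 0, 0], [1, 0, 0, 0, 0, 0, 0]])

```text
clock: 4.9
position: [0.4879, 0.2949, 0.1492]
ee_rot: [2.628, 1.72, -0.008]
force: [-0.1, -1.6, -0.3]
width: 1.001
gripper_force: 0.0
```

carry_out(commands=[[0, 0, 0, 0, 0, 0, 0], [0, 0, 0, 0, 0, 0, 0], [0, 0, 0, 0, 0, 0, 0], [0, 0, 0, 0, 0, 0, 0], [0, 0, 0, 0, 0, 0, 0], [0, 0, 0, 0, 0, 0, 0], [0, 0, 0, 0, 0, 0, 0]], squeeze=40)

```text
clock: 5.6
position: [0.4891, 0.2976, 0.1518]
ee_rot: [2.627, 1.723, 0.0]
force: [0.8, 0.1, -0.6]
width: 0.439
gripper_force: 0.0
```

carry_out(commands=[[0, 0, 0, 0, 0, 0, 0], [0, 0, 0, 0, 0, 0, 0], [0, 0, 0, 0, 0, 0, 0], [0, 0, 0, 0, 0, 0, 0], [0, 0, 0, 0, 0, 0, 0], [0, 0, 0, 0, 0, 0, 0]])

```text
clock: 6.2
position: [0.489, 0.2975, 0.1516]
ee_rot: [2.627, 1.723, -0.0]
force: [-0.1, 0.7, -1.4]
width: 0.261
gripper_force: 40.0
```

```bash
python3 - <<'E'
from plan import *
p,R=now()
up=p+[0,0,.17]
e=O+.345*A   # TCP: tip at 199 mm up the tube
p,R=rows(p,R,up,R); p,R=rows(p,R,e,T); print(A)
E
```

```text
t 6.2 p [0.489  0.2975 0.1516] F [-0.05  0.73 -1.37] w 0.261 g 40.0 q [-0.24  0.49 -0.57  1.76  0.31  0.98 -1.33]
[1,-0,-0,-0.97,0,0,0],[1,-0,-0,-0.97,0,0,0],[1,-0,-0,-0.97,0,0,0],[1,-0,-0,-0.98,0,0,0],[1,-0,-0,-0.97,0,0,0],[1,-0,-0,-0.97,0,0,0],[1,-0,-0,-0.97,0,0,0],END [0.4891 0.2975 0.3216] 7
[1,-0.86,0.36,-0.1,-0.47,0.21,-0],[1,-0.87,0.37,-0.11,-0.47,0.21,-0],[1,-0.86,0.37,-0.1,-0.47,0.21,-0],[1,-0.85,0.38,-0.11,-0.47,0.21,-0],[1,-0.86,0.38,-0.1,-0.47,0.21,-0],[1,-0.85,0.38,-0.11,-0.47,0.21,-0],[1,-0.85,0.39,-0.1,-0.47,0.21,-0],[1,-0.85,0.4,-0.11,-0.47,0.21,-0],
[1,-0.85,0.4,-0.1,-0.47,0.21,-0],[1,-0.84,0.41,-0.1,-0.47,0.21,-0],[1,-0.85,0.41,-0.11,-0.47,0.21,-0],[1,-0.84,0.41,-0.1,-0.47,0.21,-0],END [0.485  0.0165 0.3527] 12
[-0.57357623 -0.00573595  0.81913211]
```

carry_out(commands=[[0, 0, 0, -0.97, 0, 0, 0], [0, 0, 0, -0.97, 0, 0, 0], [0, 0, 0, -0.97, 0, 0, 0], [0, 0, 0, -0.97, 0, 0, 0], [0, 0, 0, -0.97, 0, 0, 0], [0, 0, 0, -0.97, 0, 0, 0], [0, 0, 0, -0.97, 0, 0, 0]])

```text
clock: 6.9
position: [0.4889, 0.2975, 0.3225]
ee_rot: [2.627, 1.723, -0.0]
force: [0.3, 0.6, -1.5]
width: 0.26
gripper_force: 40.0
```

carry_out(commands=[[0, -0.86, 0.36, -0.1, -0.47, 0.21, 0], [0, -0.87, 0.37, -0.11, -0.47, 0.21, 0], [0, -0.86, 0.37, -0.1, -0.47, 0.21, 0], [0, -0.85, 0.38, -0.11, -0.47, 0.21, 0], [0, -0.86, 0.38, -0.1, -0.47, 0.21, 0], [0, -0.85, 0.38, -0.11, -0.47, 0.21, 0], [0, -0.85, 0.39, -0.1, -0.47, 0.21, 0], [0, -0.85, 0.4, -0.11, -0.47, 0.21, 0]])

```text
clock: 7.7
position: [0.4861, 0.1094, 0.3423]
ee_rot: [2.404, 1.576, 0.508]
force: [-0.3, -1.3, -0.7]
width: 0.26
gripper_force: 40.0
```

carry_out(commands=[[0, -0.85, 0.4, -0.1, -0.47, 0.21, 0], [0, -0.84, 0.41, -0.1, -0.47, 0.21, 0], [0, -0.85, 0.41, -0.11, -0.47, 0.21, 0], [0, -0.84, 0.41, -0.1, -0.47, 0.21, 0], [0, 0, 0, 0, 0, 0, 0], [0, 0, 0, 0, 0, 0, 0], [0, 0, 0, 0, 0, 0, 0]])

```text
clock: 8.4
position: [0.4852, 0.0175, 0.3527]
ee_rot: [2.27, 1.491, 0.73]
force: [-0.3, 0.8, -1.2]
width: 0.259
gripper_force: 40.0
```

```bash
python3 - <<'E'
from plan import *
p,R=now(); print("tilt err",Rn.from_matrix(R.T@T).as_rotvec().round(3)); tip=p+R[:,2]*.146
d=tip-O; print("tip along",d@A,"off",d-(d@A)*A)
a=[]
for n in("side","top"):
    im=arm.get_image(n); np.savez(n+"1.npz",**im); a.append(im["pixels"][60:260,130:380,::-1])
cv2.imwrite("pics/b.png",cv2.resize(np.hstack(a),None,fx=1.6,fy=1.6))
p,R=rows(p,R,O+(.100+.146)*A,T)
E
```

```text
t 8.4 p [0.4852 0.0175 0.3527] F [-0.35  0.8  -1.16] w 0.259 g 40.0 q [ 0.15 -0.22 -0.31  2.17  0.05  0.57 -0.62]
tilt err [ 0.006 -0.003 -0.004]
tip along 0.19903400175721112 off [0.00091621 0.00109739 0.00064923]
[1,-0.01,-0,0.99,0.01,-0.01,-0.01],[1,-0.01,-0.01,0.99,0.01,-0.01,-0.01],[1,-0.02,0,0.99,0.01,-0.01,-0.01],[1,-0.01,0,0.99,0.01,-0.01,-0.01],END [0.5418 0.017  0.2715] 4
```

View pics/b.png

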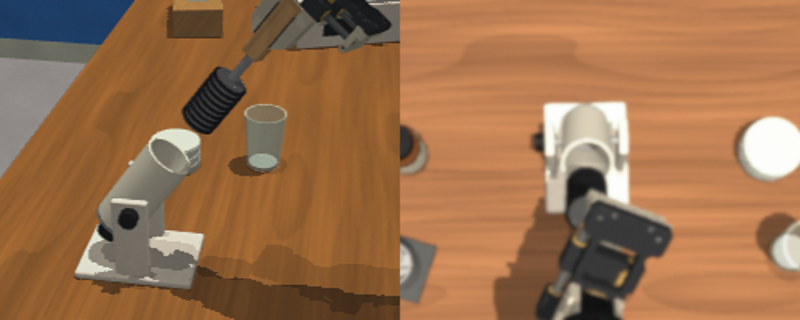

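The left half shows the brush (head at about (212,100)) in line with the tube axis, its tip just outside the mouth at (178,150). In the top half the head lies over the mouth at (587,160), so it can go in.

carry_out(commands=[[0, 0, 0, 0.8, 0, 0, 0], [0, 0, 0, 0.8, 0, 0, 0], [0, 0, 0, 0.8, 0, 0, 0], [0, 0, 0, 0.8, 0, 0, 0], [0, 0, 0, 0.8, 0, 0, 0], [0, 0, 0, 0, 0, 0, 0]])

```text
clock: 9.1
position: [0.5431, 0.0177, 0.2685]
ee_rot: [2.274, 1.492, 0.726]
force: [0.4, 0.1, -1.5]
width: 0.259
gripper_force: 40.0
```

carry_out(commands=[[0, 0, 0, 0.6, 0, 0, 0], [0, 0, 0, 0.6, 0, 0, 0], [0, 0, 0, 0.6, 0, 0, 0], [0, 0, 0, 0, 0, 0, 0], [0, 0, 0, 0, 0, 0, 0]])

```text
clock: 9.6
position: [0.5689, 0.0178, 0.2348]
ee_rot: [2.271, 1.49, 0.729]
force: [0.7, -0.4, -1.0]
width: 0.257
gripper_force: 40.0
```

```bash
cat > st.py <<'E'
from plan import *
p,R=now(); tip=p+R[:,2]*.146; d=tip-O; print("along",(d@A).round(4),"off",(R.T@(d-(d@A)*A)).round(4),"axial F",(np.array(arm.observe()["force"])@A).round(2))
E
python3 st.py
```

```text
t 9.6 p [0.5689 0.0178 0.2348] F [ 0.71 -0.35 -1.01] w 0.257 g 40.0 q [ 0.16  0.09 -0.38  2.23  0.6   0.26 -1.15]
along 0.0544 off [0.0013 0.0017 0.    ] axial F -1.24
```

carry_out(commands=[[0, 0, 0, 0.2, 0, 0, 0], [0, 0, 0, 0.1, 0, 0, 0], [0, 0, 0, 0, 0, 0, 0]])

```text
clock: 9.9
position: [0.5733, 0.0174, 0.2288]
ee_rot: [2.27, 1.489, 0.73]
force: [-1.0, -1.3, -1.3]
width: 0.262
gripper_force: 40.0
```

```bash
python3 st.py
```

```text
t 9.9 p [0.5733 0.0174 0.2288] F [-0.99 -1.34 -1.31] w 0.262 g 40.0 q [ 0.14  0.11 -0.36  2.23  0.65  0.25 -1.2 ]
along 0.047 off [0.001  0.0021 0.    ] axial F -0.5
```

carry_out(commands=[[0, 0, 0, 0.1, 0, 0, 0], [0, 0, 0, 0.1, 0, 0, 0], [0, 0, 0, 0, 0, 0, 0]])

```text
clock: 10.2
position: [0.5762, 0.0174, 0.2239]
ee_rot: [2.271, 1.489, 0.729]
force: [0.5, -0.3, -1.2]
width: 0.259
gripper_force: 40.0
```

```bash
python3 st.py
```

```text
t 10.2 p [0.5762 0.0174 0.2239] F [ 0.46 -0.31 -1.22] w 0.259 g 40.0 q [ 0.13  0.12 -0.34  2.23  0.69  0.24 -1.24]
along 0.0413 off [0.0007 0.0016 0.    ] axial F -1.26
```

carry_out(commands=[[0, 0, 0, 0.1, 0, 0, 0], [0, 0, 0, 0.1, 0, 0, 0], [0, 0, 0, 0, 0, 0, 0]])

```text
clock: 10.5
position: [0.5791, 0.0175, 0.2196]
ee_rot: [2.271, 1.489, 0.729]
force: [0.4, -0.3, -1.2]
width: 0.254
gripper_force: 40.0
```

carry_out(commands=[[0, 0, 0, 0.1, 0, 0, 0], [0, 0, 0, 0.06, 0, 0, 0], [0, 0, 0, 0, 0, 0, 0]])

```text
clock: 10.8
position: [0.5815, 0.0175, 0.2165]
ee_rot: [2.271, 1.489, 0.729]
force: [0.0, -0.1, -0.5]
width: 0.259
gripper_force: 40.0
```

```bash
python3 st.py
```

```text
t 10.8 p [0.5815 0.0175 0.2165] F [ 0.05 -0.07 -0.55] w 0.259 g 40.0 q [ 0.1   0.14 -0.31  2.23  0.75  0.22 -1.3 ]
along 0.0322 off [0.0007 0.0017 0.    ] axial F -0.48
```

carry_out(commands=[[0, 0, 0, 0.1, 0, 0, 0], [0, 0, 0, 0.06, 0, 0, 0], [0, 0, 0, 0, 0, 0, 0]])

```text
clock: 11.1
position: [0.5838, 0.0175, 0.2133]
ee_rot: [2.271, 1.489, 0.729]
force: [-0.2, -0.0, -0.0]
width: 0.259
gripper_force: 40.0
```

```bash
python3 st.py
```

```text
t 11.1 p [0.5838 0.0175 0.2133] F [-0.17 -0.01 -0.03] w 0.259 g 40.0 q [ 0.09  0.15 -0.3   2.23  0.78  0.22 -1.33]
along 0.0283 off [0.0008 0.0017 0.    ] axial F 0.07
```

carry_out(commands=[[0, 0, 0, 0.1, 0, 0, 0], [0, 0, 0, 0.02, 0, 0, 0], [0, 0, 0, 0, 0, 0, 0]])

```text
clock: 11.4
position: [0.5855, 0.0175, 0.2109]
ee_rot: [2.271, 1.489, 0.729]
force: [-0.6, -0.8, -0.6]
width: 0.262
gripper_force: 40.0
```

```bash
python3 st.py
```

```text
t 11.4 p [0.5855 0.0175 0.2109] F [-0.62 -0.79 -0.57] w 0.262 g 40.0 q [ 0.08  0.15 -0.29  2.23  0.8   0.21 -1.35]
along 0.0253 off [0.0008 0.0017 0.    ] axial F -0.11
```

carry_out(commands=[[0, 0, 0, 0.1, 0, 0, 0], [0, 0, 0, 0.02, 0, 0, 0], [0, 0, 0, 0, 0, 0, 0]])

```text
clock: 11.7
position: [0.5873, 0.0176, 0.2084]
ee_rot: [2.271, 1.489, 0.729]
force: [0.4, -1.4, -0.4]
width: 0.265
gripper_force: 40.0
```

```bash
cat >> st.py <<'E'
f=[]
for i in range(6): arm.get_image("side"); f.append(arm.observe()["force"])
print("mean axial",(np.array(f)@A).mean().round(2),"sd",(np.array(f)@A).std().round(2),"mean F",np.mean(f,0).round(2))
E
python3 st.py
```

```text
t 11.7 p [0.5873 0.0176 0.2084] F [ 0.41 -1.38 -0.45] w 0.265 g 40.0 q [ 0.06  0.16 -0.28  2.24  0.82  0.21 -1.37]
along 0.0223 off [0.0008 0.0018 0.    ] axial F -0.6
mean axial -0.74 sd 0.34 mean F [-0.14  0.08 -1.  ]
```

carry_out(commands=[[0, 0, 0, 0.1, 0, 0, 0], [0, 0, 0, 0.06, 0, 0, 0], [0, 0, 0, 0, 0, 0, 0]])

```text
clock: 12.3
position: [0.5898, 0.0176, 0.2053]
ee_rot: [2.271, 1.489, 0.729]
force: [-1.1, -0.2, 1.0]
width: 0.263
gripper_force: 40.0
```

```bash
python3 st.py
```

```text
t 12.3 p [0.5898 0.0176 0.2053] F [-1.07 -0.19  0.98] w 0.263 g 40.0 q [ 0.05  0.17 -0.26  2.24  0.85  0.2  -1.39]
along 0.0183 off [0.001  0.0021 0.    ] axial F 1.41
mean axial 0.64 sd 0.67 mean F [-0.09 -0.47  0.71]
```

carry_out(commands=[[0, 0, 0, 0.1, 0, 0, 0], [0, 0, 0, 0.08, 0, 0, 0], [0, 0, 0, 0, 0, 0, 0]])

```text
clock: 12.9
position: [0.5923, 0.0176, 0.2016]
ee_rot: [2.271, 1.489, 0.729]
force: [-2.1, -1.3, 3.2]
width: 0.258
gripper_force: 40.0
```

```bash
python3 st.py
```

```text
t 12.9 p [0.5923 0.0176 0.2016] F [-2.11 -1.34  3.21] w 0.258 g 40.0 q [ 0.03  0.18 -0.24  2.24  0.88  0.19 -1.43]
along 0.0138 off [0.0009 0.002  0.    ] axial F 3.85
mean axial 4.89 sd 0.42 mean F [-2.85 -1.01  3.97]
```

carry_out(commands=[[0, 0, 0, 0, 0, 0, 0], [0, 0, 0, -0.4, 0, 0, 0], [0, 0, 0, -0.8, 0, 0, 0], [0, 0, 0, -0.8, 0, 0, 0], [0, 0, 0, -0.8, 0, 0, 0], [0, 0, 0, -0.8, 0, 0, 0], [0, 0, 0, -0.4, 0, 0, 0], [0, 0, 0, 0, 0, 0, 0]])

```text
clock: 14.0
position: [0.5341, 0.0168, 0.2842]
ee_rot: [2.27, 1.488, 0.731]
force: [-0.4, 0.3, -1.6]
width: 0.261
gripper_force: 40.0
```

```bash
python3 st.py
```

```text
t 14.0 p [0.5341 0.0168 0.2842] F [-0.43  0.34 -1.63] w 0.261 g 40.0 q [ 0.28 -0.04 -0.47  2.21  0.25  0.36 -0.81]
along 0.1149 off [0.0006 0.002  0.    ] axial F -1.09
mean axial -0.74 sd 0.46 mean F [-0.22 -0.01 -1.06]
```

carry_out(commands=[[0, 0, 0, 0.4, 0, 0, 0], [0, 0, 0, 0.8, 0, 0, 0], [0, 0, 0, 0.8, 0, 0, 0], [0, 0, 0, 0.8, 0, 0, 0], [0, 0, 0, 0.6, 0, 0, 0], [0, 0, 0, 0.3, 0, 0, 0], [0, 0, 0, 0.2, 0, 0, 0], [0, 0, 0, 0.1, 0, 0, 0]])

```text
clock: 15.1
position: [0.5918, 0.018, 0.2003]
ee_rot: [2.272, 1.491, 0.727]
force: [-5.5, 0.1, 3.6]
width: 0.258
gripper_force: 40.0
```

carry_out(commands=[[0, 0, 0, 0.04, 0, 0, 0], [0, 0, 0, 0, 0, 0, 0], [0, 0, 0, 0, 0, 0, 0]])

```text
clock: 15.4
position: [0.5918, 0.0179, 0.2001]
ee_rot: [2.272, 1.49, 0.728]
force: [-6.6, 0.4, 3.2]
width: 0.257
gripper_force: 40.0
```

```bash
python3 st.py
```

```text
t 15.4 p [0.5918 0.0179 0.2001] F [-6.59  0.41  3.24] w 0.257 g 40.0 q [ 0.09  0.18 -0.31  2.23  0.93  0.2  -1.47]
along 0.0129 off [0.0006 0.0005 0.    ] axial F 6.43
mean axial 6.25 sd 0.41 mean F [-6.54  0.79  3.06]
```

carry_out(commands=[[0, 0, 0, 0, 0, 0, 0], [0, 0, 0, -0.4, 0, 0, 0], [0, 0, 0, -0.8, 0, 0, 0], [0, 0, 0, -0.8, 0, 0, 0], [0, 0, 0, -0.8, 0, 0, 0], [0, 0, 0, -0.8, 0, 0, 0], [0, 0, 0, -0.4, 0, 0, 0], [0, 0, 0, 0, 0, 0, 0]])

```text
clock: 16.5
position: [0.535, 0.0169, 0.2839]
ee_rot: [2.269, 1.487, 0.732]
force: [-0.2, 1.0, -0.4]
width: 0.262
gripper_force: 40.0
```

```bash
python3 st.py
```

```text
t 16.5 p [0.535  0.0169 0.2839] F [-0.21  1.01 -0.37] w 0.262 g 40.0 q [ 0.36 -0.03 -0.55  2.21  0.25  0.36 -0.8 ]
along 0.1141 off [0.001  0.0027 0.    ] axial F -0.19
mean axial -0.94 sd 0.37 mean F [ 0.08  0.01 -1.09]
```

carry_out(commands=[[0, 0, 0, 0.4, 0, 0, 0], [0, 0, 0, 0.8, 0, 0, 0], [0, 0, 0, 0.8, 0, 0, 0], [0, 0, 0, 0.8, 0, 0, 0], [0, 0, 0, 0.6, 0, 0, 0], [0, 0, 0, 0.3, 0, 0, 0], [0, 0, 0, 0.2, 0, 0, 0], [0, 0, 0, 0.1, 0, 0, 0]])

```text
clock: 17.6
position: [0.5924, 0.018, 0.1994]
ee_rot: [2.272, 1.491, 0.727]
force: [-5.8, 0.2, 3.6]
width: 0.257
gripper_force: 40.0
```

carry_out(commands=[[0, 0, 0, 0.02, 0, 0, 0], [0, 0, 0, 0, 0, 0, 0], [0, 0, 0, 0, 0, 0, 0]])

```text
clock: 17.9
position: [0.5922, 0.018, 0.1996]
ee_rot: [2.272, 1.491, 0.728]
force: [-6.0, 0.4, 3.8]
width: 0.263
gripper_force: 40.0
```

```bash
python3 st.py
```

```text
t 17.9 p [0.5922 0.018  0.1996] F [-5.96  0.43  3.78] w 0.263 g 40.0 q [ 0.14  0.19 -0.37  2.23  0.97  0.21 -1.51]
along 0.0123 off [0.0007 0.0005 0.    ] axial F 6.51
mean axial 6.24 sd 0.29 mean F [-6.56  0.74  3.02]
```

carry_out(commands=[[0, 0, 0, 0, 0, 0, 0], [0, 0, 0, -0.4, 0, 0, 0], [0, 0, 0, -0.8, 0, 0, 0], [0, 0, 0, -0.8, 0, 0, 0], [0, 0, 0, -0.8, 0, 0, 0], [0, 0, 0, -0.8, 0, 0, 0], [0, 0, 0, -0.4, 0, 0, 0], [0, 0, 0, 0, 0, 0, 0]])

```text
clock: 19.0
position: [0.5353, 0.0169, 0.2833]
ee_rot: [2.269, 1.487, 0.731]
force: [0.2, -0.8, -0.6]
width: 0.256
gripper_force: 40.0
```

```bash
python3 st.py
```

```text
t 19.0 p [0.5353 0.0169 0.2833] F [ 0.15 -0.76 -0.63] w 0.256 g 40.0 q [ 0.44 -0.03 -0.62  2.2   0.25  0.36 -0.8 ]
along 0.1135 off [0.0009 0.0026 0.    ] axial F -0.59
mean axial -1.13 sd 0.5 mean F [-0.11  0.44 -1.45]
```

carry_out(commands=[[0, 0, 0, -0.8, 0, 0, 0], [0, 0, 0, -0.8, 0, 0, 0], [0, 0, 0, -0.8, 0, 0, 0], [0, 0, 0, -0.8, 0, 0, 0], [0, 0, 0, -0.4, 0, 0, 0], [0, 0, 0, 0, 0, 0, 0]])

```text
clock: 19.9
position: [0.4832, 0.0166, 0.3562]
ee_rot: [2.269, 1.488, 0.731]
force: [-0.0, -0.1, -1.7]
width: 0.262
gripper_force: 40.0
```

```bash
python3 - <<'E'
from plan import *
p,R=now(); tip=p+R[:,2]*.146; print("tip",tip)
# is the brush still along the tool axis? bristle/handle points from side cloud
im=arm.get_image("side"); P=cloud(im).reshape(-1,3); z=R[:,2]
d=P-tip; s=-d@z; r=np.linalg.norm(d+np.outer(s,z),axis=1)
for lo,hi in((.005,.04),(.04,.075),(.085,.118),(.12,.14)):
    m=(s>lo)&(s<hi)&(r<.04); q=d[m]+np.outer(s[m],z); print(lo,m.sum(),(R.T@q.mean(0)).round(4))
m=(r<.03)&(s>-.03)&(s<.05); print("tip s min",np.sort(s[m])[:5].round(4))
c=np.array([.4885,.298]); 
rows(p,R,np.array([*c,.325]),G)
E
```

```text
t 19.9 p [0.4832 0.0166 0.3562] F [-0.03 -0.11 -1.73] w 0.262 g 40.0 q [ 0.4  -0.23 -0.49  2.16 -0.08  0.57 -0.47]
tip [0.56797254 0.01736855 0.23736154]
0.005 367 [ 0.0176 -0.0042  0.    ]
0.04 401 [ 0.0172 -0.0045  0.    ]
0.085 95 [ 0.0054 -0.0012  0.    ]
0.12 143 [ 0.0105 -0.0026  0.    ]
tip s min [0.0002 0.0005 0.0009 0.001  0.0014]
[1,0.84,-0.42,0.1,0.47,-0.21,-0],[1,0.84,-0.41,0.1,0.47,-0.21,-0],[1,0.85,-0.41,0.11,0.47,-0.21,-0],[1,0.85,-0.4,0.1,0.47,-0.21,-0],[1,0.85,-0.4,0.11,0.47,-0.21,-0],[1,0.85,-0.39,0.1,0.47,-0.21,-0],[1,0.85,-0.39,0.11,0.47,-0.21,-0],[1,0.86,-0.38,0.11,0.47,-0.21,-0],
[1,0.86,-0.38,0.1,0.47,-0.21,-0],[1,0.86,-0.37,0.11,0.47,-0.21,-0],[1,0.86,-0.37,0.11,0.47,-0.21,-0],[1,0.86,-0.36,0.1,0.47,-0.21,-0],END [0.4885 0.2979 0.325 ] 12
```

carry_out(commands=[[0, 0.84, -0.42, 0.1, 0.47, -0.21, 0], [0, 0.84, -0.41, 0.1, 0.47, -0.21, 0], [0, 0.85, -0.41, 0.11, 0.47, -0.21, 0], [0, 0.85, -0.4, 0.1, 0.47, -0.21, 0], [0, 0.85, -0.4, 0.11, 0.47, -0.21, 0], [0, 0.85, -0.39, 0.1, 0.47, -0.21, 0], [0, 0.85, -0.39, 0.11, 0.47, -0.21, 0], [0, 0.86, -0.38, 0.11, 0.47, -0.21, 0]])

```text
clock: 20.75
position: [0.4872, 0.2049, 0.3331]
ee_rot: [2.527, 1.655, 0.259]
force: [0.7, -0.0, -0.8]
width: 0.257
gripper_force: 40.0
```

carry_out(commands=[[0, 0.86, -0.38, 0.1, 0.47, -0.21, 0], [0, 0.86, -0.37, 0.11, 0.47, -0.21, 0], [0, 0.86, -0.37, 0.11, 0.47, -0.21, 0], [0, 0.86, -0.36, 0.1, 0.47, -0.21, 0], [0, 0, 0, 0, 0, 0, 0], [0, 0, 0, 0, 0, 0, 0], [0, 0, 0, 0, 0, 0, 0]])

```text
clock: 21.45
position: [0.4885, 0.2971, 0.3236]
ee_rot: [2.627, 1.722, -0.0]
force: [-0.1, 0.9, -0.9]
width: 0.26
gripper_force: 40.0
```

```bash
python3 - <<'E'
from plan import *
p,R=now(); print("err",Rn.from_matrix(R.T@G).as_rotvec().round(4))
for n in("side","top"):
    P=cloud(arm.get_image(n)).reshape(-1,3)
    h=P[(np.hypot(P[:,0]-.4885,P[:,1]-.298)<.05)&(P[:,2]>.17)&(P[:,2]<.25)]; h=h[h[:,2]<.25]
    print(n,len(h),h.min(0).round(4) if len(h) else "",h.mean(0).round(4) if len(h) else "")
    if n=="side":
        for a,b in((.18,.215),(.215,.25)): m=h[(h[:,2]>a)&(h[:,2]<b)]; print(m.mean(0).round(4))
rows(p,R,np.array([.4885,.298,.155]),G,n=8)
E
```

```text
t 21.45 p [0.4885 0.2971 0.3236] F [-0.12  0.91 -0.9 ] w 0.26 g 40.0 q [-0.01  0.43 -0.91  1.5   0.34  1.38 -1.36]
err [ 0.0003  0.0004 -0.0057]
side 1026 [0.4638 0.2928 0.1817] [0.486  0.3156 0.216 ]
[0.486  0.3155 0.1982]
[0.4861 0.3156 0.2323]
top 271 [0.463  0.2705 0.1827] [0.483  0.2771 0.2175]
[1,0,-0,0.84,0,0,-0.01],[1,0.01,-0,0.85,0,0,-0.01],[1,0,-0.01,0.84,0,0,-0.01],[1,0.01,0,0.84,0,0,-0.01],[1,0,0,0.85,0,0,-0.01],[1,0.01,-0,0.84,0,0,-0.01],[1,0,-0,0.84,0,0,-0.01],[1,0.01,-0,0.85,0,0,-0.01],
END [0.4886 0.298  0.1549] 8
```

carry_out(commands=[[0, 0, 0, 0.8, 0, 0, 0], [0, 0, 0, 0.8, 0, 0, 0], [0, 0, 0, 0.8, 0, 0, 0], [0, 0, 0, 0.8, 0, 0, 0], [0, 0, 0, 0.8, 0, 0, 0], [0, 0, 0, 0.8, 0, 0, 0], [0, 0, 0, 0.8, 0, 0, 0], [0, 0, 0, 0.8, 0, 0, 0]])

```text
clock: 22.35
position: [0.4887, 0.2969, 0.1641]
ee_rot: [2.627, 1.721, 0.002]
force: [0.6, -0.5, -0.4]
width: 0.258
gripper_force: 40.0
```

carry_out(commands=[[0, 0, 0, 0.2, 0, 0, 0], [0, 0, 0, 0.1, 0, 0, 0], [0, 0, 0, 0, 0, 0, 0], [0, 0, 0, 0, 0, 0, 0]])

```text
clock: 22.75
position: [0.4888, 0.2981, 0.1579]
ee_rot: [2.627, 1.722, 0.003]
force: [-0.3, -0.4, -0.7]
width: 0.264
gripper_force: 40.0
```

```bash
python3 st.py
```

```text
t 22.75 p [0.4888 0.2981 0.1579] F [-0.27 -0.38 -0.69] w 0.264 g 40.0 q [-0.06  0.56 -0.85  1.74  0.47  1.06 -1.48]
along 0.0621 off [ 0.1935 -0.2571  0.109 ] axial F -0.41
mean axial -0.92 sd 0.46 mean F [ 0.09  0.14 -1.07]
```

carry_out(commands=[[0, 0, 0, 0.1, 0, 0, 0], [0, 0, 0, 0.06, 0, 0, 0], [0, 0, 0, 0.06, 0, 0, 0], [0, 0, 0, 0, 0, 0, 0], [0, 0, 0, 0, 0, 0, 0]])

```text
clock: 23.55
position: [0.4884, 0.298, 0.1516]
ee_rot: [2.627, 1.723, 0.001]
force: [-1.2, -0.2, 4.8]
width: 0.26
gripper_force: 40.0
```

```bash
python3 st.py
```

```text
t 23.55 p [0.4884 0.298  0.1516] F [-1.18 -0.2   4.81] w 0.26 g 40.0 q [-0.06  0.57 -0.84  1.75  0.48  1.05 -1.49]
along 0.0572 off [ 0.1922 -0.2599  0.1113] axial F 4.62
mean axial 4.5 sd 0.31 mean F [-0.32 -0.82  5.26]
```

On the cup floor (about 6 N of contact). Letting go.

carry_out(commands=[[0.4, 0, 0, 0, 0, 0, 0], [0.6, 0, 0, 0, 0, 0, 0], [1, 0, 0, 0, 0, 0, 0], [1, 0, 0, 0, 0, 0, 0], [1, 0, 0, 0, 0, 0, 0], [1, 0, 0, 0, 0, 0, 0], [1, 0, 0, 0, 0, 0, 0], [1, 0, 0, 0, 0, 0, 0]])

```text
clock: 24.65
position: [0.4883, 0.2978, 0.1513]
ee_rot: [2.627, 1.723, 0.0]
force: [-0.8, 0.1, -0.2]
width: 0.901
gripper_force: 0.0
```

carry_out(commands=[[1, 0, 0, 0, 0, 0, 0], [1, 0, 0, 0, 0, 0, 0], [1, 0, 0, 0, 0, 0, 0], [1, 0, 0, 0, 0, 0, 0], [1, 0, 0, 0, 0, 0, 0]])

```text
clock: 25.15
position: [0.4883, 0.2978, 0.1513]
ee_rot: [2.627, 1.723, 0.0]
force: [-0.7, 0.8, -0.1]
width: 1.001
gripper_force: 0.0
```

carry_out(commands=[[1, 0, 0, -0.4, 0, 0, 0], [1, 0, 0, -0.8, 0, 0, 0], [1, 0, 0, -0.8, 0, 0, 0], [1, 0, 0, -0.8, 0, 0, 0], [1, 0, 0, -0.8, 0, 0, 0], [1, 0, 0, -0.8, 0, 0, 0], [1, 0, 0, -0.8, 0, 0, 0], [1, 0, 0, 0, 0, 0, 0]])

```text
clock: 25.95
position: [0.4889, 0.2992, 0.2848]
ee_rot: [-2.627, -1.723, -0.008]
force: [0.6, 0.3, 0.2]
width: 1.0
gripper_force: 0.0
```

```bash
python3 - <<'E'
from plan import *
now()
a=[]
for n in("side","top"):
    im=arm.get_image(n); a.append(im["pixels"][:,:,::-1]); P=cloud(im).reshape(-1,3)
    d=np.load(n+"0.npz"); Q=cloud(d).reshape(-1,3)
    for X in(Q,P):
        s=np.hypot(X[:,0]-.489,X[:,1]-.298)<.04
        for lo,hi in((.19,.215),(.135,.16)): h=X[s&(X[:,2]>lo)&(X[:,2]<hi)]; print(n,len(h),h.mean(0).round(4) if len(h) else "")
cv2.imwrite("pics/end.png",cv2.resize(np.hstack(a),(800,300)))
E
```

```text
t 25.95 p [0.4889 0.2992 0.2848] F [0.57 0.27 0.19] w 1.0 g 0.0 q [-0.02  0.45 -0.91  1.57  0.36  1.3  -1.38]
side 267 [0.4891 0.3032 0.2017]
side 209 [0.4892 0.307  0.1476]
side 275 [0.4879 0.3036 0.2015]
side 206 [0.4876 0.3076 0.1476]
top 186 [0.4884 0.2941 0.2045]
top 43 [0.4865 0.2862 0.1474]
top 183 [0.4875 0.295  0.2047]
top 46 [0.4846 0.2868 0.1474]
```

View pics/end.png

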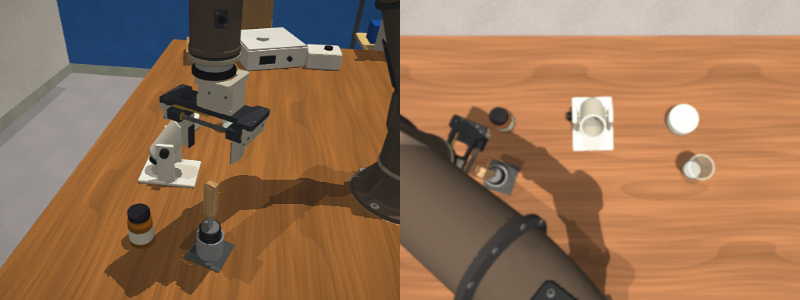

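The brush stands upright in its cup (side half, at (210,225)), within about 1 mm of where it started. The gripper is clear above it, and the jar, beaker and dishes look unmoved.

```bash
python3 -c "
from cell import arm
print(arm.sign_off())"
```

```text
the job is handed in; nothing more can be done
None
```

I pressed the floor disc three times at about 6–7 N, drawing the tip up to about 114 mm after each press, then stood the brush upright in its cup, let go, and handed the job in at about 26 s; the hand-in returned no verdict.

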